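Throttle the dust extractor and pull its filter for inspection

TASK

Set the suction valve to half open by turning its red lever to 45 degrees, midway between along the pipe and across it; then lift the blue filter housing's cover flap by its red tab until it stands upright, and draw out the filter plate with the orange tab. Finish while still holding that filter in the gripper, upright and still over the middle of the square dust tray, with its lower edge about 20 cm above the bench. Leave the valve half open and the flap standing open, leave the white-tabbed plate in its slot, and do not disturb the jar, screwdriver and gear.

Things in the scene. Friction and masses are not known exactly. Their poses are not given: they have to be found in the camera images.
- housing: Blue filter box fixed to the bench, 130 (x) x 210 (y) x 135 mm high, walls 5 mm; origin at the centre of its underside, on the bench. Its front (own -x) has vent slots and faces the robot. Under the flap two slots, at x = -8, y = -37 and +37 mm, hold one upright plate each, standing 5 mm above the bench; which is where varies. Guide ribs reach 46 mm above the bench, 2 mm play.
- flap (a joint): Angle of the cover flap, rad: 0 shut (level), 1.57 upright, 1.75 the open stop. Hinged on the housing's rear top edge, it lifts at the front and is stiff: it stays where it is left. Blue plate 132 (hinge to front edge) x 210 x 6 mm, 0.15 kg; 2 to 3 N at the tab lift it.
- flap_tab (a point): Grip point in the flap's red tab: a tongue 30 mm wide (along housing y), 10 mm thick, sticking out 47 mm past the flap's front edge. The point is 160 mm from the hinge line, 28 mm past the flap's edge, mid-thickness (5 mm above the flap's underside). Gripped across its width it swings between vertical fingers. Axes: the flap's, parallel to the housing's when shut.
- flap_hinge (a point): Point on the hinge line, in the middle of the housing's rear top edge: x = +65, y = 0, z = 135 mm in the housing frame. Hinge line runs along the housing's y.
- filter: The filter to take: upright plate 90 (x) x 14 (y) x 80 mm high, black frame, brown pleated faces, with an orange grip tab centred on its top edge, 36 (x) x 14 (y) x 28 mm high (108 mm in all). Origin at the centre of its underside, z up, axes parallel to the housing's at first. 0.1 to 0.2 kg, loose in its slot; tab top 22 mm below the housing's rim.
- mesh_insert: The other plate, same sizes and origin as the filter, but with a white tab and bright metal faces. Stays in its slot.
- valve: Ball valve fixed to the bench: steel pipe (40 mm diameter, axis 55 mm above the bench) with a brass body. Origin on the bench below the lever's pivot; the pipe runs 100 mm either way along its own x, then down into the bench. A white dial disc (radius 50 mm) under the lever has black marks at 0 and 90 degrees and a green one at 45.
- valve_lever (a joint): Lever angle, rad, 0 to 1.57: 0 = along the pipe, pointing along the valve's +x, away from the robot (fully open); it turns clockwise seen from above, towards the valve's -y; 1.57 = across the pipe (shut); half open = 0.785. Stays where it is left; about 1.3 N at the grip turns it. Starts between 0 and 0.4.
- lever_grip (a point): Grip point of the red lever, 95 mm from the pivot axis, 115 mm above the bench. Lever level, 16 mm wide and 14 mm high there, its free end 30 mm farther out; its x axis points outward along the lever. 33 mm of free room below it, above the pipe.
- tray: Square aluminium dust tray fixed to the bench, 120 x 120 mm, walls 18 mm high. Origin at the centre of its underside.
- jar: Amber glass jar with yellow lid, diameter 60, height 85 mm, origin at the centre of its underside. Leave alone.
- screwdriver: Screwdriver lying on the bench 160 mm long, red handle, beyond the tray. Origin near its middle, under it. Leave alone.
- gear: Steel bevel gear lying flat, diameter 58, height 22 mm, origin at the centre of its underside. Leave alone.

How it is judged:
By the outcome, as a careful person would: the job done as asked, in the order asked, and still so for the second after the job is handed in, while the arm keeps its last pose, push and grip.
It also fails if it takes over 72 s, if anything falls off the work surface, if the arm or the gripper's body presses on something with over 40 N, if the wrist force passes 120 N, or if a joint passes its speed limit or range.

ROBOT

A 6-joint arm with a two-finger parallel gripper is mounted at the origin on the work surface. World frame = base frame: x ahead of the robot, y to its left, z up, the work surface at z = 0. Lengths are in m, angles in rad, forces in N, time in s.
With the tool pointing down it reaches from about 0.35 to 0.95 m from the base axis. Payload 17.4 kg.
Tool frame: the origin (TCP) lies midway between the tips of the shut fingers; the grasp point (between the pads) lies r.pinch_z behind it (r.pinch_z is the distance from the TCP to the grasp point, in m); z points along the fingers, y is the line along which they close (so a half turn about z gives the same grasp; the last joint's range is limited). The gripper opens to 93 mm and grips with 3 to 60 N. Pads are 15 mm wide; open, the fingers measure 128 mm over their backs; the gripper's body (75 mm by 188 mm) begins 65 mm behind the grasp point.
Start: joints at [-1.381, 0.116, 1.442, -0, 1.584, -0.038], TCP at [0.152, -0.658, 0.219] pointing down, gripper open.
Joint ranges: [-2.83, 2.83], [-0.83, 2.19], [0.07, 2.5], [-1.14, 4.28], [0.01, 3], [-2.97, 2.97]. Speed limits (rad/s): [1.89, 1.89, 2.22, 3.14, 3.14, 3.14].

INTERFACE

Orientations are given as a rotation vector (axis times angle).
In Python, from workcell import r gives the robot as it stands.
- The arm moves only by the tool send_path, called after "Request:" as name(argument=value, ...), one argument or row to a line, values as JSON. Schema: {"type":"object","properties":{"rows":{"type":"array","items":{"type":"array","prefixItems":[{"type":"array","items":{"type":"number"},"minItems":3,"maxItems":3},{"type":"array","items":{"type":"number"},"minItems":3,"maxItems":3},{"type":"number"}],"minItems":3,"maxItems":3},"minItems":1,"maxItems":5},"force":{"type":"number"},"only":{"type":"string"},"quiet":{"type":"boolean"},"lines":{"type":"string"}},"required":["rows"],"additionalProperties":false}. rows is a list of rows, 1 to 5 of them, each written [[dx, dy, dz], [rx, ry, rz], opening]: dx, dy, dz in fractions of the full range, 1 being 0.75 m, then a rotation vector rx, ry, rz in parts of the range, where 1.0 means 180 degrees, then the finger opening in m; each row is the pose to reach, as a shift and turn from the pose commanded when the call began, along the tool's axes at that moment; what a row does not reach only later rows make up. A row lasts 1/10 s, in which the tool goes at most 0.05 m and 0.15 rad, less where a joint would pass 70% of its speed; a pose out of reach is approached as far as the arm can. The fingers move at their own pace and stop on an object; force is the grip in N (left out, the last holds). Time passes only in rows, so rows that do not move let the fingers close. The tool returns the time, the measured TCP pose, the force, the opening and the grip force at its end. only (a regular expression) keeps the lines of the reply that match it, lines (a string "A,B") keeps lines A to B, and quiet returns only ok. A shift or turn number past 1, either way, is cut back to 1. Input that does not fit is refused with a message, and nothing moves.
- r.read_state(): the state, without advancing time (a new reading comes with each control period).
- r.camera(name): name is "side" or "top"; returns a dict with "img" (400x640x3 uint8, red, green, blue), "mtx" (3x3 intrinsics, pixels), "rvec" (rotation vector, rad) and "tvec" (3), from world to camera coordinates, as OpenCV has them. Camera axes: x right, y down, z forward; pixel columns grow to the right and rows downward; lengths in m; the calibration is good to about 2 mm. A picture is of the moment at which its call begins. There is no depth.
- r.hand_in(): hands the job in; it is judged then, once.
The state is a dict: "time_s": time; "joint_pos": joint angles; "qvel": joint speeds; "joint_efforts": joint torques, N m; "tool_pos": TCP position; "eef_rot": TCP orientation; "contact_force": force on the tool from outside, world axes, zero at the start; "torque": the same for the moment, N m; "finger_gap": finger opening in m; "grip_force": force on a finger pad.
Only numpy, scipy, OpenCV 4.12 (cv2) and the standard library are available. Lean on these libraries where they do the work, as an engineer would, in place of code of your own. Each camera call takes 0.05 s, during which the arm holds its last target. There are 200 camera calls.

## Working session

There is one attempt and no reset: what is moved stays moved. The work goes in short steps, Python scripts to look and compute and a tool call to move; the robot and the scene stay as the last step left them, time stands still between calls to the robot, and variables do not carry over. Pictures are saved under pics/ and viewed, at most 10 in all, crops included, and the job is handed in when it is done.

```bash
ls; mkdir -p pics; python3 - <<'E'
from workcell import r
import cv2,numpy as np
s=r.read_state();print({k:np.round(v,4).tolist() for k,v in s.items()},r.pinch_z)
for n in("side","top"):
    c=r.camera(n);cv2.imwrite(f"pics/{n}0.png",c["img"][...,::-1]);print(n,c["mtx"].round(1).tolist(),c["rvec"],c["tvec"])
    R=cv2.Rodrigues(c["rvec"])[0];print(-R.T@c["tvec"])
E
```

```text
pics
workcell.py
{'time_s': 0.0, 'joint_pos': [-1.3808, 0.1165, 1.4423, -0.0, 1.584, -0.0378], 'qvel': [0.0002, -0.0003, 0.0002, -0.0002, 0.0015, 0.0], 'joint_efforts': [-0.0019, -72.127, -62.2605, 0.0779, 0.0238, -0.0001], 'tool_pos': [0.1524, -0.6574, 0.2179], 'eef_rot': [-3.1201, -0.3569, 0.0002], 'contact_force': [0.8889, -0.3259, 0.1873], 'torque': [0.0272, -0.0001, 0.0082], 'grip_force': 0.0, 'finger_gap': 0.0927} 0.0188
side [[367.5, 0.0, 312.5], [0.0, 367.5, 196.2], [0.0, 0.0, 1.0]] [ 0.56829868 -2.71555424  1.13823668] [0.49678882 0.24435018 0.72363107]
[0.32964386 0.51503089 0.67544516]
top [[383.3, 0.0, 318.7], [0.0, 383.3, 203.6], [0.0, 0.0, 1.0]] [ 2.00747069 -2.2032287   0.2375499 ] [0.02968636 0.58143693 0.91575377]
[ 0.36877098 -0.00961514  1.0205247 ]
```

View pics/side0.png

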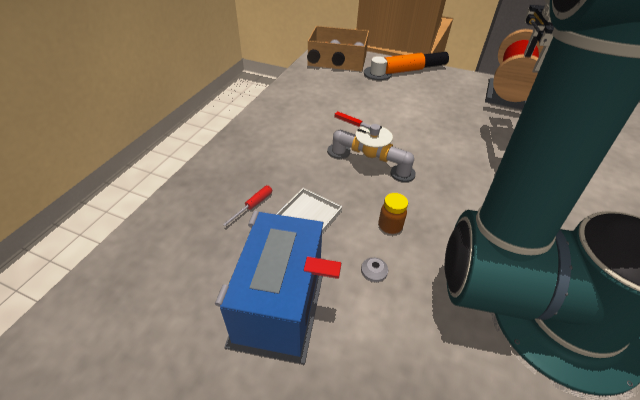

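View pics/top0.png

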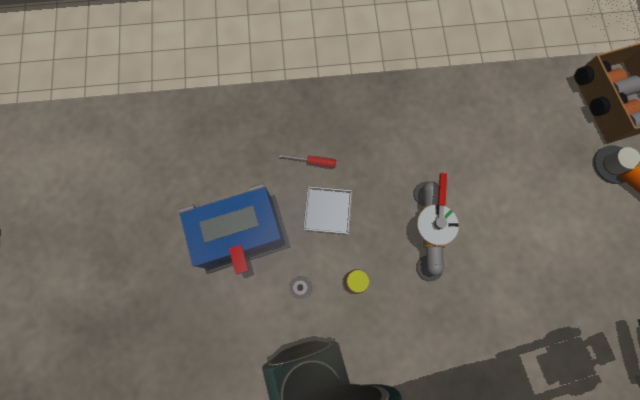

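The side view shows the blue housing at about (275,280) with its red tab at (323,267). The tray is at (310,212), the valve dial at (374,138) and the lever at (348,118). In the top view the tab is at (238,260), the tray at (328,210), and the dial at (438,225) with the lever running up to (443,175).

```bash
cat > h.py <<'E'
import cv2,numpy as np
from workcell import r
def cam(n):
    c=r.camera(n);c["R"]=cv2.Rodrigues(c["rvec"])[0];c["P"]=c["mtx"]@np.c_[c["R"],np.ravel(c["tvec"])];c["C"]=-c["R"].T@np.ravel(c["tvec"]);return c
def plane(c,p,z):
    d=c["R"].T@np.linalg.solve(c["mtx"],[p[0],p[1],1]);return c["C"]+d*(z-c["C"][2])/d[2]
def tri(a,p,b,q):
    X=cv2.triangulatePoints(a["P"],b["P"],np.float64(p).reshape(2,1),np.float64(q).reshape(2,1)).ravel();return X[:3]/X[3]
def proj(c,X):
    x=c["P"]@np.r_[X,1];return x[:2]/x[2]
def blobs(c,lo,hi,roi=None,amin=30):
    m=cv2.inRange(cv2.cvtColor(c["img"],cv2.COLOR_RGB2HSV),np.array(lo),np.array(hi))
    if roi is not None:
        k=np.zeros_like(m);x0,y0,x1,y1=roi;k[y0:y1,x0:x1]=255;m&=k
    cs=[x for x in cv2.findContours(m,cv2.RETR_EXTERNAL,cv2.CHAIN_APPROX_NONE)[0] if cv2.contourArea(x)>=amin]
    return sorted(cs,key=cv2.contourArea,reverse=True)
def quad(k):
    h=cv2.convexHull(k)
    q=cv2.approxPolyN(h,4,-1,True) if hasattr(cv2,'approxPolyN') else cv2.boxPoints(cv2.minAreaRect(k))
    return np.array(q).reshape(-1,2).astype(float)
E
python3 - <<'E'
from h import *
np.set_printoptions(precision=4,suppress=True)
S,T=cam("side"),cam("top")
red=((0,150,90),(6,255,255))
for nm,c,rs in(("S",S,[(295,250,350,285),(325,105,370,135)]),("T",T,[(225,240,255,280),(430,165,455,215)])):
    for ro in rs:
        for k in blobs(c,*red,ro)[:1]:
            m=cv2.moments(k);print(nm,"red",cv2.contourArea(k),m["m10"]/m["m00"],m["m01"]/m["m00"],quad(k).tolist())
    hsv=cv2.cvtColor(c["img"],cv2.COLOR_RGB2HSV)
    for p in ([(240,250),(310,240),(290,320),(250,330)] if nm=="S" else [(190,240),(270,240),(220,200),(205,262)]): print(p,hsv[p[1],p[0]])
    for k in blobs(c,(100,120,60),(125,255,255),None,300)[:2]: print(nm,"blue",cv2.contourArea(k),quad(k).tolist())
    for k in blobs(c,(20,150,100),(32,255,255),None,30)[:2]: print(nm,"yel",cv2.minEnclosingCircle(k))
    for k in blobs(c,(40,100,60),(80,255,255),(420,190,470,260) if nm=="T" else (340,110,400,160),3): print(nm,"green",cv2.minEnclosingCircle(k))
z=lambda c,ro:c["img"][ro[1]:ro[3],ro[0]:ro[2]][...,::-1]
a=cv2.resize(z(T,(170,160,370,310)),None,fx=4,fy=4,interpolation=cv2.INTER_CUBIC);cv2.imwrite("pics/a.png",a)
b=np.hstack([cv2.resize(z(T,(400,160,480,290)),None,fx=4.5,fy=4.5,interpolation=2),cv2.resize(z(S,(320,100,420,230)),None,fx=4.2,fy=4.5,interpolation=2)]);cv2.imwrite("pics/b.png",b);print(a.shape,b.shape)
E
```

```text
Traceback (most recent call last):
  File "h.py", line 19, in quad
    q=cv2.approxPolyN(h,4,-1,True) if hasattr(cv2,'approxPolyN') else cv2.boxPoints(cv2.minAreaRect(k))
      ~~~~~~~~~~~~~~~^^^^^^^^^^^^^
cv2.error: OpenCV(4.12.0) :-1: error: (-5:Bad argument) in function 'approxPolyN'
> Overload resolution failed:
>  - Argument 'epsilon_percentage' must be float, not bool
>  - Argument 'epsilon_percentage' must be float, not bool
```

```bash
sed -i 's/cv2.approxPolyN(h,4,-1,True) if.*$/cv2.approxPolyN(h,4)/' h.py
python3 - <<'E'
from h import *
np.set_printoptions(precision=4,suppress=True)
S,T=cam("side"),cam("top")
red=((0,150,90),(6,255,255))
for nm,c,rs in(("S",S,[(295,250,350,285),(325,105,370,135)]),("T",T,[(225,240,255,280),(430,165,455,215)])):
    for ro in rs:
        for k in blobs(c,*red,ro)[:1]:
            m=cv2.moments(k);print(nm,"red",cv2.contourArea(k),m["m10"]/m["m00"],m["m01"]/m["m00"],quad(k).tolist())
    hsv=cv2.cvtColor(c["img"],cv2.COLOR_RGB2HSV)
    for p in ([(240,250),(310,240),(290,320),(250,330)] if nm=="S" else [(190,240),(270,240),(220,200),(205,262)]): print(p,hsv[p[1],p[0]])
    for k in blobs(c,(100,120,60),(125,255,255),None,300)[:2]: print(nm,"blue",cv2.contourArea(k),quad(k).tolist())
    for k in blobs(c,(20,150,100),(32,255,255),None,30)[:2]: print(nm,"yel",cv2.minEnclosingCircle(k))
    for k in blobs(c,(40,100,60),(80,255,255),(420,190,470,260) if nm=="T" else (340,110,400,160),3): print(nm,"green",cv2.minEnclosingCircle(k))
z=lambda c,ro:c["img"][ro[1]:ro[3],ro[0]:ro[2]][...,::-1]
a=cv2.resize(z(T,(170,160,370,310)),None,fx=4,fy=4,interpolation=cv2.INTER_CUBIC);cv2.imwrite("pics/a.png",a)
b=np.hstack([cv2.resize(z(T,(400,160,480,290)),None,fx=4.5,fy=4.5,interpolation=2),cv2.resize(z(S,(320,100,420,230)),None,fx=4.2,fy=4.5,interpolation=2)]);cv2.imwrite("pics/b.png",b);print(a.shape,b.shape)
E
```

```text
S red 462.5 323.2464864864865 266.6544144144144 [[341.0, 262.0], [338.0, 279.0], [304.0, 270.0], [307.0, 256.0]]
S red 134.5 347.633209417596 118.22924411400247 [[361.0, 120.0], [359.0, 126.0], [335.0, 116.0], [335.0, 110.0]]
(240, 250) [ 14  40 160]
(310, 240) [108 168 170]
(290, 320) [108 164 104]
(250, 330) [108 150  90]
S blue 9847.0 [[323.0, 221.0], [301.0, 356.0], [207.0, 337.0], [257.0, 211.0]]
S yel ((395.40264892578125, 202.88052368164062), 11.94982624053955)
T red 246.0 238.09891598915988 259.2540650406504 [[247.0, 268.0], [236.0, 273.0], [229.0, 250.0], [240.0, 246.0]]
T red 169.5 442.41396263520153 188.48869223205506 [[446.0, 173.0], [445.0, 204.0], [438.0, 204.0], [440.0, 173.0]]
(190, 240) [108 157 122]
(270, 240) [109 119 126]
(220, 200) [110  95 115]
(205, 262) [108 135 102]
T blue 4440.0 [[278.0, 237.0], [193.0, 267.0], [179.0, 213.0], [265.0, 186.0]]
T yel ((357.29412841796875, 280.8529357910156), 11.185266494750977)
T green ((448.2272644042969, 213.77272033691406), 3.9213294982910156)
(600, 800, 3) (585, 780, 3)
```

View pics/b.png

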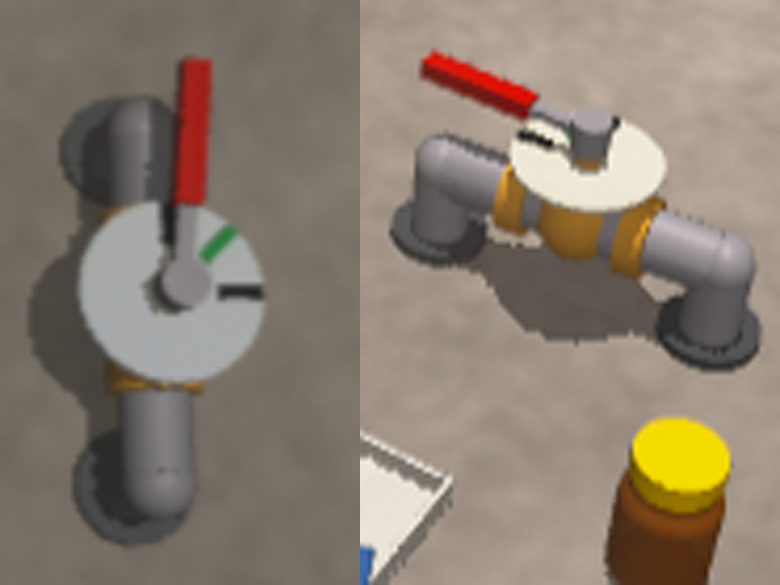

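View pics/a.png

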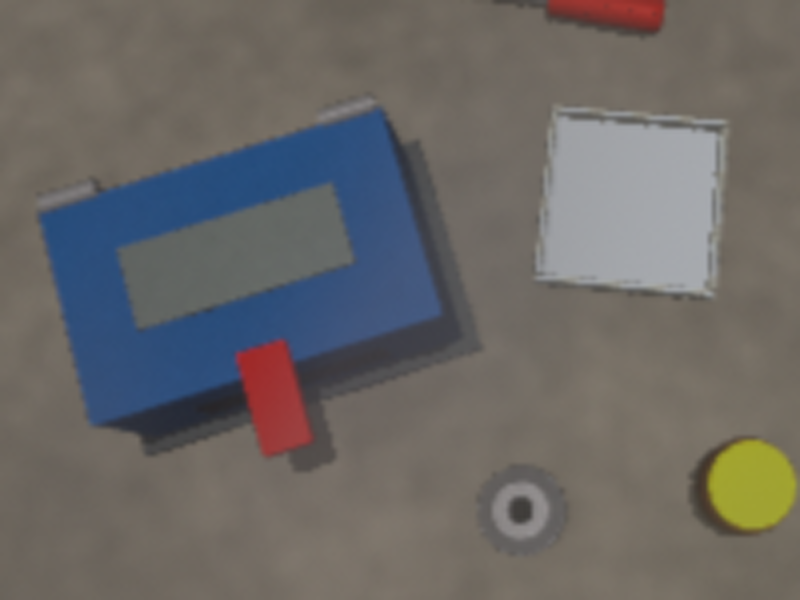

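The crops show the lever just clockwise of the black 0 mark. The green mark is at top-view pixel (448,214), the 90 mark at (453,225) and the dial centre at about (439,224). The flap-top corners in the top view are about (180,213), (264.5,187), (280,238.7) and (193,266), and the tray corners are about (309,187), (352,190), (348,234) and (304,229).

```bash
python3 - <<'E'
from h import *
np.set_printoptions(precision=4,suppress=True)
S,T=cam("side"),cam("top")
def ell(c,roi):
    k=np.vstack([x for x in blobs(c,(0,0,150),(180,60,255),roi,20)]);h=cv2.convexHull(k);return cv2.fitEllipse(h)
et,es=ell(T,(415,200,462,250)),ell(S,(352,120,398,156));print("dial",et,es)
D=tri(T,et[0],S,es[0]);print("dial centre",D)
for z in(.085,.09,.095,D[2]): print(z,plane(T,et[0],z),plane(S,es[0],z))
zd=D[2]
g=plane(T,(448.2,213.8),zd)-plane(T,et[0],zd);print("green",g,np.degrees(np.arctan2(g[1],g[0])))
for nm,p in(("m0",(436.8,209)),("m90",(453,224.6))):
    g=plane(T,p,zd)-plane(T,et[0],zd);print(nm,g,np.degrees(np.arctan2(g[1],g[0])))
# lever
print("tip tri",tri(T,(443,173),S,(336.5,111)))
a,b=plane(T,(443,173),.122),plane(T,(441.5,204),.122);print("lever",a,b,np.degrees(np.arctan2(*(a-b)[1::-1])))
pv=plane(T,(441,222.5),.125);d=a-pv;print("knob",pv,np.linalg.norm(d),np.degrees(np.arctan2(d[1],d[0])))
# pipe ends
for p in((432.5,190),(435.5,268)):print("pipe",plane(T,p,.055))
# flap corners z .141 and tri
q=[(180,213),(264.3,187),(280.2,238.5),(193,266)]
W=[plane(T,p,.141) for p in q];print("flap",np.array(W))
for p,s in(((264.3,187),(323,221)),((180,213),None)):
    if s:print("tri rear right",tri(T,p,S,s))
print("tri tabtip",tri(T,(247,268),S,(341,262)),tri(T,(236,273),S,(337.7,276.5)))
e1=W[1]-W[0];e2=W[2]-W[3];print("rear,front ang",[np.degrees(np.arctan2(e[1],e[0]))+90 for e in(e1,e2)],np.linalg.norm(e1),np.linalg.norm(e2),np.linalg.norm(W[0]-W[3]),np.linalg.norm(W[1]-W[2]))
t=[plane(T,p,.145) for p in((247,268),(236,273),(229,247.5),(241.5,245))];print("tab",np.array(t))
d=(t[0]+t[1]-t[2]-t[3])/-2;print(np.degrees(np.arctan2(d[1],d[0])))
tr=[plane(T,p,.018) for p in((309,187),(351.5,190.5),(348.5,234),(304,229.5))];print("tray",np.array(tr),np.mean(tr,0))
E
```

```text
dial ((437.8731689453125, 224.36390686035156), (38.2959098815918, 41.261268615722656), 130.32073974609375) ((396.7204284667969, 137.55075073242188), (34.51966857910156, 93.05177307128906), 101.93070220947266)
dial centre [ 0.4641 -0.3013  0.1166]
0.085 [ 0.4974 -0.3118  0.085 ] [ 0.4379 -0.3409  0.085 ]
0.09 [ 0.4967 -0.3102  0.09  ] [ 0.437  -0.3337  0.09  ]
0.095 [ 0.496  -0.3086  0.095 ] [ 0.4361 -0.3265  0.095 ]
0.11657676294184045 [ 0.4931 -0.3016  0.1166] [ 0.4321 -0.2952  0.1166]
green [ 0.0231 -0.0287  0.    ] -51.20853097403849
m0 [ 0.0372 -0.0034  0.    ] -5.215115303837639
m90 [-0.0039 -0.0357  0.    ] -96.24798440183396
tip tri [ 0.6138 -0.3299  0.1296]
lever [ 0.6167 -0.3325  0.122 ] [ 0.5404 -0.3164  0.122 ] -11.952232961618742
knob [ 0.4956 -0.3069  0.125 ] 0.12381750539338308 -11.932371750871738
pipe [ 0.5922 -0.322   0.055 ]
pipe [ 0.3935 -0.2981  0.055 ]
flap [[0.5725 0.3024 0.141 ]
 [0.6169 0.1018 0.141 ]
 [0.4908 0.0728 0.141 ]
 [0.4466 0.2747 0.141 ]]
tri rear right [0.5453 0.094  0.186 ]
tri tabtip [0.4276 0.1509 0.1478] [0.4212 0.1774 0.143 ]
rear,front ang [np.float64(12.4866840449492), np.float64(12.352968082974343)] 0.20548222551482656 0.20658537852834716 0.12888972077224112 0.1293759265079186
tab [[0.4305 0.1519 0.145 ]
 [0.4217 0.1771 0.145 ]
 [0.4805 0.1905 0.145 ]
 [0.4836 0.1617 0.145 ]]
11.705716300509138
tray [[ 0.6403 -0.0031  0.018 ]
 [ 0.6198 -0.1165  0.018 ]
 [ 0.5031 -0.0955  0.018 ]
 [ 0.5259  0.0201  0.018 ]] [ 0.5723 -0.0488  0.018 ]
```

```bash
cat >> h.py <<'E'
from scipy.spatial.transform import Rotation as Ro
def go(g,yaw):
    """tool-frame shift/turn to put grasp point at g, tool down with x axis at yaw deg"""
    s=r.read_state();A=Ro.from_rotvec(s["eef_rot"]);B=Ro.from_euler("z",yaw,degrees=True)*Ro.from_euler("x",180,degrees=True)
    t=np.array(g)+[0,0,-r.pinch_z]
    print("d",A.inv().apply(t-s["tool_pos"]).round(4),"rv",(A.inv()*B).as_rotvec().round(4))
E
python3 - <<'E'
from h import *
T,S=cam("top"),cam("side")
D=tri(T,(437.9,224.4),S,(374.3,136.2));print("dial",D)
go((.588,-.3276,.19),-11.9)
E
```

```text
dial [ 0.49482067 -0.30909977  0.09380332]
d [ 0.4988 -0.2231  0.0474] rv [-1.000e-04 -0.000e+00  4.354e-01]
```

The rows are not in the units I measure in: shifts go in shares of 0.75 m and turns go in shares of 180 degrees. I convert before sending: 0.2 m / 0.75 = 0.2667, 0.16 m / 0.75 = 0.2133, 0.2 rad / 3.1416 = 0.0637.

Request:
send_path(
  rows=[
    [[0.0533, -0.024, 0], [0, 0, 0.0127], 0.09],
    [[0.1067, -0.048, 0], [0, 0, 0.0255], 0.09],
    [[0.16, -0.072, 0], [0, 0, 0.0382], 0.09],
    [[0.2133, -0.096, 0], [0, 0, 0.0509], 0.09],
    [[0.2667, -0.12, 0], [0, 0, 0.0637], 0.09],
  ],
)

```text
time_s: 1.0
tool_pos: [0.3281, -0.5235, 0.2188]
eef_rot: [3.141, 0.041, 0.0]
contact_force: [0.4, -0.7, -0.5]
finger_gap: 0.0901
grip_force: 0.0
```

Request:
send_path(
  rows=[
    [[0.06, -0.0093, 0], [0, 0, 0.0159], 0.06],
    [[0.12, -0.0187, 0], [0, 0, 0.0318], 0.05],
    [[0.1733, -0.028, 0], [0, 0, 0.0477], 0.05],
    [[0.2267, -0.0373, 0], [0, 0, 0.0637], 0.05],
    [[0.2667, -0.04, 0], [0, 0, 0.0732], 0.05],
  ],
)

```text
time_s: 1.5
tool_pos: [0.5283, -0.4881, 0.2185]
eef_rot: [-3.125, 0.318, -0.0]
contact_force: [-1.7, 0.2, -0.3]
finger_gap: 0.0544
grip_force: 0.0
```

```bash
python3 -c "
from h import *
go((.588,-.3276,.19),-11.9)"
```

```text
d [ 0.0261 -0.1692  0.0474] rv [-0.0002 -0.0001  0.0047]
```

Converted, -0.165 m / 0.75 = -0.22, -0.13 m / 0.75 = -0.1733.

Request:
send_path(
  rows=[
    [[0.008, -0.06, 0.0133], [0, 0, 0], 0.05],
    [[0.016, -0.12, 0.0267], [0, 0, 0], 0.05],
    [[0.0213, -0.1733, 0.04], [0, 0, 0], 0.05],
    [[0.024, -0.22, 0.06], [0, 0, 0], 0.05],
    [[0.024, -0.22, 0.06], [0, 0, 0], 0.05],
  ],
)

```text
time_s: 2.0
tool_pos: [0.5773, -0.3273, 0.1717]
eef_rot: [-3.124, 0.312, 0.003]
contact_force: [-0.9, -0.4, 0.8]
finger_gap: 0.0502
grip_force: 0.0
```

Request:
send_path(
  rows=[
    [[0, 0, 0], [0, 0, 0], 0.05],
    [[0, 0, 0], [0, 0, 0], 0.05],
  ],
)

```text
time_s: 2.2
tool_pos: [0.5767, -0.332, 0.1743]
eef_rot: [3.125, -0.318, 0.001]
contact_force: [-1.0, -0.7, -0.7]
finger_gap: 0.05
grip_force: 0.0
```

```bash
python3 -c "
from h import *
go((.588,-.3276,.117),-11.9)"
```

```text
d [ 0.0101 -0.0067  0.0761] rv [ 0.0004 -0.0007  0.0049]
```

Converted, 0.076 m / 0.75 = 0.1013, 0.06 m / 0.75 = 0.08, 0.005 rad / 3.1416 = 0.0016.

Request:
send_path(
  rows=[
    [[0.0133, -0.008, 0.04], [0, 0, 0.0016], 0.05],
    [[0.0133, -0.008, 0.08], [0, 0, 0.0016], 0.05],
    [[0.0133, -0.008, 0.1013], [0, 0, 0.0016], 0.05],
    [[0.0133, -0.008, 0.1013], [0, 0, 0.0016], 0.05],
    [[0.0133, -0.008, 0.1013], [0, 0, 0.0016], 0.05],
  ],
)

```text
time_s: 2.7
tool_pos: [0.5879, -0.3281, 0.0988]
eef_rot: [3.124, -0.326, 0.001]
contact_force: [-0.4, 0.0, -0.1]
finger_gap: 0.0497
grip_force: 0.0
```

```bash
python3 -c "
from h import *
go((.588,-.3276,.117),-11.9)
T=cam('top');cv2.imwrite('pics/c.png',cv2.resize(T['img'][130:290,380:540,::-1],None,fx=3,fy=3,interpolation=2))"
```

```text
d [ 0.     -0.0005  0.0006] rv [ 0.0003 -0.0008 -0.0002]
```

Request:
send_path(
  rows=[
    [[0, 0, 0], [0, 0, 0], 0.03],
    [[0, 0, 0], [0, 0, 0], 0.02],
    [[0, 0, 0], [0, 0, 0], 0.01],
    [[0, 0, 0], [0, 0, 0], 0.01],
    [[0, 0, 0], [0, 0, 0], 0.01],
  ],
  force=10,
)

```text
time_s: 3.25
tool_pos: [0.5879, -0.3275, 0.0979]
eef_rot: [3.124, -0.325, 0.001]
contact_force: [1.5, -0.8, 1.8]
finger_gap: 0.0158
grip_force: 10.0
```

View pics/c.png

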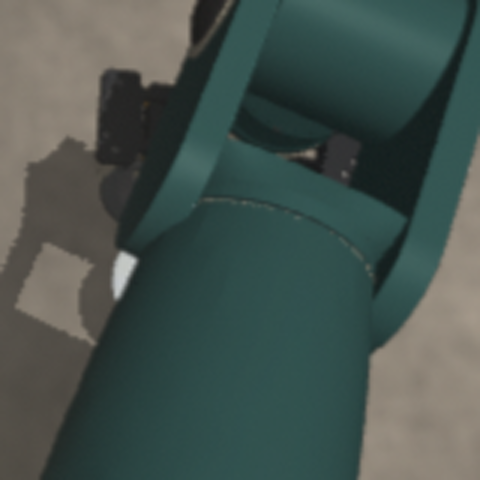

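The fingers have stopped at 15.8 mm on the 16 mm lever. The picture shows only the arm covering the valve, so the top camera can't check it here.

Converted, 0.0602 m / 0.75 = 0.0803, 0.0505 m / 0.75 = 0.0673, 0.686 rad / 3.1416 = 0.2184.

Request:
send_path(
  rows=[
    [[-0.0012, 0.0177, 0], [0, 0, 0.0446], 0.01],
    [[-0.0049, 0.0351, 0], [0, 0, 0.0891], 0.01],
    [[-0.0109, 0.0516, 0], [0, 0, 0.1337], 0.01],
    [[-0.0193, 0.0673, 0], [0, 0, 0.1783], 0.01],
    [[-0.0287, 0.0803, 0], [0, 0, 0.2184], 0.01],
  ],
)

```text
time_s: 3.75
tool_pos: [0.5548, -0.383, 0.0979]
eef_rot: [2.829, -1.365, 0.004]
contact_force: [5.7, -4.5, -1.9]
finger_gap: 0.0161
grip_force: 10.0
```

Request:
send_path(
  rows=[
    [[0, 0, 0], [0, 0, 0], 0.01],
    [[0, 0, 0], [0, 0, 0], 0.01],
    [[0, 0, 0], [0, 0, 0], 0.01],
  ],
)

```text
time_s: 4.05
tool_pos: [0.5548, -0.3829, 0.098]
eef_rot: [2.832, -1.357, 0.004]
contact_force: [5.4, -8.4, -2.9]
finger_gap: 0.016
grip_force: 10.0
```

```bash
python3 -c "
from h import *
s=r.read_state();p=s['tool_pos']-np.array([.4948,-.3091,0]);print(np.degrees(np.arctan2(p[1],p[0])),np.hypot(p[0],p[1]),2*np.degrees(np.arctan2(s['eef_rot'][1],s['eef_rot'][0])))
go((.4948+.095*np.cos(np.radians(-51.2)),-.3091+.095*np.sin(np.radians(-51.2)),.117),-51.2)"
```

```text
-50.90525038405054 0.0951364744921351 -51.201980140667764
d [-0.0001  0.0005 -0.0002] rv [ 0.0001 -0.0028 -0.    ]
```

Converted, -0.08 m / 0.75 = -0.1067, -0.04 m / 0.75 = -0.0533.

Request:
send_path(
  rows=[
    [[0, 0, 0], [0, 0, 0], 0.03],
    [[0, 0, 0], [0, 0, 0], 0.05],
    [[0, 0, 0], [0, 0, 0], 0.05],
    [[0, 0, -0.0533], [0, 0, 0], 0.05],
    [[0, 0, -0.1067], [0, 0, 0], 0.05],
  ],
)

```text
time_s: 4.55
tool_pos: [0.5539, -0.3812, 0.1775]
eef_rot: [-2.833, 1.356, 0.004]
contact_force: [0.8, -0.3, 0.5]
finger_gap: 0.0484
grip_force: 0.0
```

Request:
send_path(
  rows=[
    [[-0.04, -0.0267, -0.08], [0, 0, -0.0414], 0.06],
    [[-0.08, -0.0667, -0.1067], [0, 0, -0.0828], 0.06],
    [[-0.12, -0.1067, -0.1067], [0, 0, -0.1273], 0.06],
    [[-0.16, -0.1467, -0.1067], [0, 0, -0.1687], 0.06],
    [[-0.1867, -0.1867, -0.1067], [0, 0, -0.2101], 0.06],
  ],
)

```text
time_s: 5.05
tool_pos: [0.5754, -0.1825, 0.2587]
eef_rot: [3.121, -0.356, 0.002]
contact_force: [0.6, -0.9, -0.5]
finger_gap: 0.0602
grip_force: 0.0
```

```bash
python3 -c "
from h import *
go((.4418,.168,.2),12.2)"
```

```text
d [-0.2092 -0.3113  0.0773] rv [ 1.000e-04 -1.300e-03 -4.401e-01]
```

Converted, -0.18 m / 0.75 = -0.24, -0.144 m / 0.75 = -0.192, -0.4 rad / 3.1416 = -0.1273.

Request:
send_path(
  rows=[
    [[-0.032, -0.048, 0], [0, 0, -0.0255], 0.06],
    [[-0.064, -0.096, 0], [0, 0, -0.0509], 0.06],
    [[-0.096, -0.144, 0], [0, 0, -0.0764], 0.06],
    [[-0.128, -0.192, 0], [0, 0, -0.1019], 0.06],
    [[-0.16, -0.24, 0], [0, 0, -0.1273], 0.06],
  ],
)

```text
time_s: 5.55
tool_pos: [0.4995, 0.0194, 0.2578]
eef_rot: [-3.13, -0.267, -0.0]
contact_force: [0.8, 1.1, -0.6]
finger_gap: 0.06
grip_force: 0.0
```

Request:
send_path(
  rows=[
    [[0, 0, 0], [0, 0, 0], 0.06],
  ],
)

```text
time_s: 5.65
tool_pos: [0.4991, 0.0215, 0.2583]
eef_rot: [-3.129, -0.272, -0.002]
contact_force: [0.6, -0.1, 0.4]
finger_gap: 0.0604
grip_force: 0.0
```

```bash
python3 - <<'E'
from h import *
np.set_printoptions(precision=4,suppress=True)
go((.4418,.168,.2),12.2)
T=cam("top");S=cam("side")
cv2.imwrite("pics/d.png",np.hstack([cv2.resize(c["img"][...,::-1][y:y+130,x:x+100],None,fx=4,fy=4,interpolation=2) for c,x,y in((T,390,160),(S,320,90))]))
E
```

```text
d [-0.0312 -0.1542  0.0771] rv [-0.0007 -0.0011 -0.0394]
```

View pics/d.png

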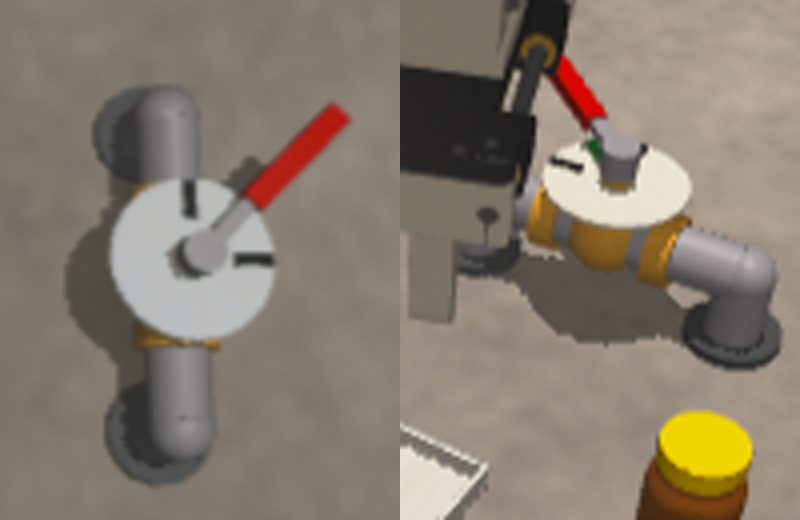

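The lever now lies over the green mark, with its tip at top-view pixel (475,188) and the knob at (441,223). Next I go to the tab.

Converted, -0.154 m / 0.75 = -0.2053, -0.12 m / 0.75 = -0.16, -0.04 rad / 3.1416 = -0.0127.

Request:
send_path(
  rows=[
    [[-0.0107, -0.0533, 0.0133], [0, 0, -0.0064], 0.06],
    [[-0.0213, -0.1067, 0.04], [0, 0, -0.0127], 0.06],
    [[-0.032, -0.16, 0.0667], [0, 0, -0.0127], 0.06],
    [[-0.0413, -0.2053, 0.0933], [0, 0, -0.0127], 0.06],
    [[-0.0413, -0.2053, 0.1027], [0, 0, -0.0127], 0.06],
  ],
)

```text
time_s: 6.25
tool_pos: [0.4432, 0.1663, 0.1785]
eef_rot: [-3.125, -0.326, 0.004]
contact_force: [0.5, -0.6, 0.1]
finger_gap: 0.06
grip_force: 0.0
```

Request:
send_path(
  rows=[
    [[0, 0, 0], [0, 0, 0], 0.06],
    [[0, 0, 0], [0, 0, 0], 0.06],
  ],
)

```text
time_s: 6.45
tool_pos: [0.4452, 0.1636, 0.1812]
eef_rot: [3.125, 0.322, 0.001]
contact_force: [0.2, -1.0, 0.1]
finger_gap: 0.0599
grip_force: 0.0
```

```bash
python3 - <<'E'
from h import *
T=cam("top")
k=blobs(T,(0,150,90),(6,255,255),(445,170,490,220))[0]
vx,vy,x,y=cv2.fitLine(k,2,0,.01,.01).ravel();a=plane(T,(x,y),.122);b=plane(T,(x+20*vx,y+20*vy),.122);d=b-a
print("lever",np.degrees(np.arctan2(d[1],d[0])),a)
go((.4418,.168,.14),12.2)
E
```

```text
lever -50.89772146740798 [ 0.54751007 -0.36999115  0.122     ]
d [-0.0025 -0.005   0.0602] rv [ 0.0002 -0.0007 -0.008 ]
```

Converted, 0.06 m / 0.75 = 0.08, 0.04 m / 0.75 = 0.0533, -0.008 rad / 3.1416 = -0.0025.

Request:
send_path(
  rows=[
    [[-0.0033, -0.0067, 0.0267], [0, 0, -0.0025], 0.06],
    [[-0.0033, -0.0067, 0.0533], [0, 0, -0.0025], 0.06],
    [[-0.0033, -0.0067, 0.08], [0, 0, -0.0025], 0.06],
    [[-0.0033, -0.0067, 0.08], [0, 0, -0.0025], 0.06],
    [[-0.0033, -0.0067, 0.08], [0, 0, -0.0025], 0.06],
  ],
)

```text
time_s: 7.0
tool_pos: [0.4415, 0.1684, 0.1217]
eef_rot: [-3.124, -0.335, -0.001]
contact_force: [0.3, 0.3, 1.0]
finger_gap: 0.06
grip_force: 0.0
```

Request:
send_path(
  rows=[
    [[0, 0, 0], [0, 0, 0], 0.02],
    [[0, 0, 0], [0, 0, 0], 0.02],
    [[0, 0, 0], [0, 0, 0], 0.02],
    [[0, 0, 0], [0, 0, 0], 0.02],
    [[0, 0, 0], [0, 0, 0], 0.02],
  ],
  force=12,
)

```text
time_s: 7.5
tool_pos: [0.4415, 0.167, 0.121]
eef_rot: [3.119, 0.335, 0.002]
contact_force: [4.4, -23.0, 3.0]
finger_gap: 0.0313
grip_force: 12.0
```

```bash
python3 -c "
from h import *
go((.4418,.168,.14),12.2)"
```

```text
d [ 0.0005 -0.001  -0.0002] rv [ 0.0051 -0.0004  0.0013]
```

Converted, 0.001 m / 0.75 = 0.0013.

Request:
send_path(
  rows=[
    [[0, 0.0013, 0], [0, 0, 0], 0.02],
    [[0, 0.0013, 0], [0, 0, 0], 0.02],
  ],
)

```text
time_s: 7.7
tool_pos: [0.4417, 0.1663, 0.121]
eef_rot: [3.12, 0.335, 0.001]
contact_force: [3.5, -16.3, 2.7]
finger_gap: 0.03
grip_force: 12.0
```

Request:
send_path(
  rows=[
    [[0, 0.0013, 0], [0, 0, 0], 0.02],
    [[0, 0.0013, 0], [0, 0, 0], 0.02],
    [[0, 0.0013, 0], [0, 0, 0], 0.02],
  ],
)

```text
time_s: 8.0
tool_pos: [0.4417, 0.1662, 0.1211]
eef_rot: [3.121, 0.336, 0.001]
contact_force: [2.2, -9.2, 1.7]
finger_gap: 0.0298
grip_force: 12.0
```

Converted, -0.061 m / 0.75 = -0.0813, 0.001 m / 0.75 = 0.0013.

Request:
send_path(
  rows=[
    [[0.0013, 0.0013, -0.0167], [0, 0, 0], 0.02],
    [[0.004, 0.0013, -0.0333], [0, 0, 0], 0.02],
    [[0.0073, 0.0013, -0.0493], [0, 0, 0], 0.02],
    [[0.0127, 0.0013, -0.0653], [0, 0, 0], 0.02],
    [[0.0187, 0.0013, -0.0813], [0, 0, 0], 0.02],
  ],
)

```text
time_s: 8.5
tool_pos: [0.4557, 0.1691, 0.1828]
eef_rot: [3.123, 0.337, 0.001]
contact_force: [3.5, -0.6, -3.4]
finger_gap: 0.0296
grip_force: 12.0
```

Request:
send_path(
  rows=[
    [[0.0073, 0, -0.0153], [0, 0, 0], 0.02],
    [[0.016, 0, -0.0293], [0, 0, 0], 0.02],
    [[0.026, 0, -0.0433], [0, 0, 0], 0.02],
    [[0.0367, 0, -0.056], [0, 0, 0], 0.02],
    [[0.0487, 0, -0.068], [0, 0, 0], 0.02],
  ],
)

```text
time_s: 9.0
tool_pos: [0.4916, 0.177, 0.2334]
eef_rot: [-3.123, -0.337, 0.0]
contact_force: [-0.6, -0.0, -3.2]
finger_gap: 0.03
grip_force: 12.0
```

Forces are low, so the swing is going cleanly.

Converted, 0.053 m / 0.75 = 0.0707, 0.0415 m / 0.75 = 0.0553.

Request:
send_path(
  rows=[
    [[0.0127, 0, -0.0107], [0, 0, 0], 0.02],
    [[0.026, 0, -0.0207], [0, 0, 0], 0.02],
    [[0.0407, 0, -0.03], [0, 0, 0], 0.02],
    [[0.0553, 0, -0.0373], [0, 0, 0], 0.02],
    [[0.0707, 0, -0.044], [0, 0, 0], 0.02],
  ],
)

```text
time_s: 9.5
tool_pos: [0.5435, 0.1884, 0.266]
eef_rot: [-3.123, -0.337, 0.0]
contact_force: [-2.5, -1.4, -3.1]
finger_gap: 0.0303
grip_force: 12.0
```

Request:
send_path(
  rows=[
    [[0.016, 0, -0.0053], [0, 0, 0], 0.02],
    [[0.032, 0, -0.0093], [0, 0, 0], 0.02],
    [[0.0487, 0, -0.012], [0, 0, 0], 0.02],
    [[0.0653, 0, -0.0133], [0, 0, 0], 0.02],
    [[0.082, 0, -0.014], [0, 0, 0], 0.02],
  ],
)

```text
time_s: 10.0
tool_pos: [0.6038, 0.2017, 0.2763]
eef_rot: [-3.123, -0.337, -0.0]
contact_force: [-2.9, 1.4, -0.3]
finger_gap: 0.0298
grip_force: 12.0
```

Request:
send_path(
  rows=[
    [[0, 0, 0], [0, 0, 0], 0.02],
    [[0, 0, 0], [0, 0, 0], 0.02],
  ],
)

```text
time_s: 10.2
tool_pos: [0.6036, 0.2016, 0.2762]
eef_rot: [-3.123, -0.337, -0.002]
contact_force: [2.7, 2.7, 1.9]
finger_gap: 0.0296
grip_force: 12.0
```

```bash
python3 - <<'E'
from h import *
S=cam("side");T=cam("top");cv2.imwrite("pics/e.png",np.hstack([cv2.resize(c["img"][...,::-1][y:y+200,x:x+160],None,fx=2.5,fy=2.5,interpolation=2) for c,x,y in((T,160,130),(S,200,170))]))
E
```

```text
(no output)
```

View pics/e.png

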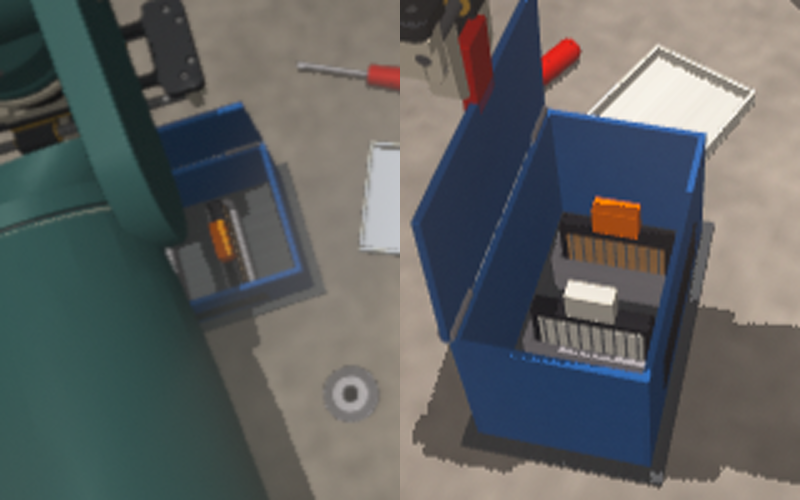

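The flap stands upright. The orange-tab filter is in the slot nearer the tray, at about (248,226) in the top view. Now I release, rise and step aside to measure it.

Converted, -0.08 m / 0.75 = -0.1067, -0.065 m / 0.75 = -0.0867.

Request:
send_path(
  rows=[
    [[0, 0, 0], [0, 0, 0], 0.04],
    [[0, 0, 0], [0, 0, 0], 0.05],
    [[0, 0, -0.04], [0, 0, 0], 0.05],
    [[0, 0, -0.0867], [0, 0, 0], 0.05],
    [[0, 0, -0.1067], [0, 0, 0], 0.05],
  ],
)

```text
time_s: 10.8
tool_pos: [0.6028, 0.2012, 0.3594]
eef_rot: [-3.123, -0.337, -0.005]
contact_force: [0.7, 0.3, 0.8]
finger_gap: 0.0503
grip_force: 0.0
```

Request:
send_path(
  rows=[
    [[-0.0267, 0.0533, -0.0267], [0, 0, 0], 0.05],
    [[-0.0533, 0.1067, -0.0267], [0, 0, 0], 0.05],
    [[-0.08, 0.16, -0.0267], [0, 0, 0], 0.05],
    [[-0.1067, 0.2133, -0.0267], [0, 0, 0], 0.05],
    [[-0.1067, 0.2667, -0.0267], [0, 0, 0], 0.05],
  ],
)

```text
time_s: 11.3
tool_pos: [0.5656, -0.0129, 0.3767]
eef_rot: [3.123, 0.337, 0.002]
contact_force: [0.9, 1.5, 1.4]
finger_gap: 0.0499
grip_force: 0.0
```

```bash
python3 - <<'E'
from h import *
np.set_printoptions(precision=4,suppress=True)
T,S=cam("top"),cam("side")
out=[]
for c in(T,S):
    ks=blobs(c,(7,150,100),(18,255,255),(200,190,330,290),10)
    for k in ks[:2]:
        m=cv2.moments(k);print(cv2.contourArea(k),m["m10"]/m["m00"],m["m01"]/m["m00"],quad(k).tolist())
cv2.imwrite("pics/f.png",np.hstack([cv2.resize(T["img"][...,::-1][190:270,200:300],None,fx=4,fy=4,interpolation=2),cv2.resize(S["img"][...,::-1][220:300,250:350],None,fx=4,fy=4,interpolation=2)]))
E
```

```text
240.0 285.9631944444444 256.8 [[295.0, 251.0], [295.0, 266.0], [277.0, 263.0], [275.0, 248.0]]
```

View pics/f.png

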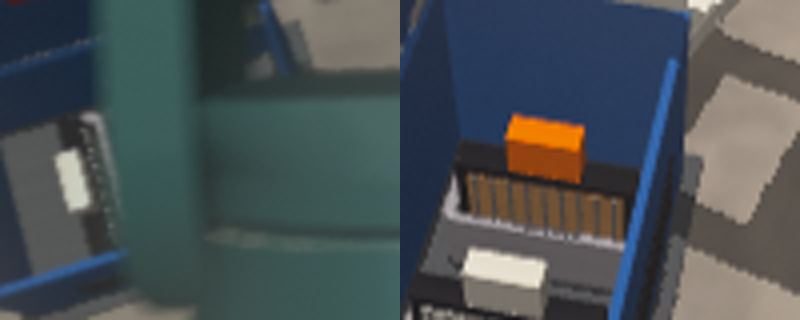

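The arm hides the orange tab from the top camera. The side camera shows its top face spanning about (277–296, 249–258). I'll move further aside.

Converted, 0.12 m / 0.75 = 0.16, 0.08 m / 0.75 = 0.1067.

Request:
send_path(
  rows=[
    [[0, 0.0533, 0], [0, 0, 0], 0.04],
    [[0, 0.1067, 0], [0, 0, 0], 0.04],
    [[0, 0.16, 0], [0, 0, 0], 0.04],
  ],
)

```text
time_s: 11.7
tool_pos: [0.5929, -0.1292, 0.3757]
eef_rot: [-3.123, -0.338, 0.001]
contact_force: [0.1, 0.3, -0.4]
finger_gap: 0.0403
grip_force: 0.0
```

```bash
python3 - <<'E'
from h import *
np.set_printoptions(precision=4,suppress=True)
T,S=cam("top"),cam("side")
for n,c in(("T",T),("S",S)):
    hsv=cv2.cvtColor(c["img"],cv2.COLOR_RGB2HSV)
    for k in blobs(c,(7,150,60),(18,255,255),(200,190,330,290),10)[:1]:
        m=cv2.moments(k);print(n,cv2.contourArea(k),m["m10"]/m["m00"],m["m01"]/m["m00"],quad(k).tolist())
        x,y,w,h=cv2.boundingRect(k);print(hsv[y:y+h,x:x+w,2])
E
```

```text
T 79.0 248.0126582278481 225.30801687763713 [[249.0, 218.0], [253.0, 230.0], [248.0, 235.0], [243.0, 218.0]]
[[117 105 126 178 188 126  75  71  86]
 [183 197 200 209 205 138  79  82  82]
 [196 212 213 213 208 152  98  82  79]
 [192 212 214 213 210 182 124  81  73]
 [187 211 213 213 212 201 138  88  79]
 [169 205 213 213 213 205 140  88  95]
 [140 196 211 213 212 207 162 111  83]
 [112 189 211 212 212 210 197 137  91]
 [109 185 209 212 211 211 203 138  87]
 [100 149 198 210 211 211 204 148  99]
 [ 93 119 189 210 211 210 206 178 123]
 [ 93 111 186 208 210 210 209 198 137]
 [ 94 104 167 201 209 209 209 201 138]
 [ 94  98 139 193 208 208 204 195 143]
 [ 94  95 110 180 201 199 168 136 113]
 [ 94  94  97 128 132 130 115 103  97]]
S 242.0 285.9600550964187 256.8264462809917 [[295.0, 251.0], [295.0, 265.0], [273.0, 262.0], [278.0, 248.0]]
[[ 91  72 217 216 180 155 152 149 118 111  83  86  86  90  91  91  91  90
   91  91]
 [ 90 121 240 242 242 2
[... 637 characters left out ...]
 196 227
  205 113]
 [ 72 147 149 148 149 148 149 148 149 148 149 149 149 150 149 149 150 150
  146 108]
 [ 57 149 149 148 148 148 148 148 149 149 148 148 149 149 149 148 149 149
  146 108]
 [ 54 149 148 148 148 148 148 149 149 148 148 149 148 148 149 149 148 148
  145 108]
 [ 43 148 148 147 147 148 147 148 148 148 148 149 147 149 149 148 149 148
  147 107]
 [ 41 126 130 132 140 139 154 148 147 148 148 148 148 149 149 148 148 149
  148 103]
 [ 34  32  52  65 101 101 152 130 130 132 140 140 155 149 148 148 149 148
  150  80]
 [ 67  41  37  38  32  32  33  32  52  65 103 102 152 130 130 133 141 140
  157  52]
 [112  67  70  70  64  45  54  45  37  38  32  33  34  33  53  68 105 101
  153  53]]
```

```bash
python3 - <<'E'
from h import *
np.set_printoptions(precision=4,suppress=True)
T,S=cam("top"),cam("side")
cc=[]
for c,v in((T,165),(S,190)):
    k=blobs(c,(7,150,v),(18,255,255),(200,190,330,290),10)[0];M=np.zeros(c["img"].shape[:2],np.uint8);cv2.drawContours(M,[k],-1,255,-1);m=cv2.moments(M,True);cc.append((m["m10"]/m["m00"],m["m01"]/m["m00"]));print(cc[-1],m["m00"],cv2.minAreaRect(k))
    pts=np.argwhere(M>0)[:,::-1].astype(np.float32);vx,vy,x,y=cv2.fitLine(pts,2,0,.01,.01).ravel();a=plane(c,(x,y),.113);d=plane(c,(x+5*vx,y+5*vy),.113)-a;print(a,np.degrees(np.arctan2(d[1],d[0])))
print(tri(T,cc[0],S,cc[1]))
go((.5355,.149,.2),12.3)
E
```

```text
(247.45569620253164, 225.22784810126583) 79.0 ((247.4434051513672, 225.30189514160156), (14.285496711730957, 5.35706090927124), 74.05460357666016)
[0.5339 0.1514 0.113 ] -168.3549612916069
(285.8333333333333, 253.05555555555554) 108.0 ((285.8243103027344, 253.05404663085938), (18.08388900756836, 5.753964424133301), 9.462321281433105)
[0.533  0.1496 0.113 ] -167.74931154187252
[0.5329 0.1509 0.115 ]
d [ 0.003  -0.2833  0.1943] rv [-0.0007  0.0011 -0.001 ]
```

Converted, -0.23 m / 0.75 = -0.3067, -0.185 m / 0.75 = -0.2467.

Request:
send_path(
  rows=[
    [[0, -0.06, 0.0133], [0, 0, 0], 0.04],
    [[0, -0.12, 0.04], [0, 0, 0], 0.04],
    [[0, -0.1867, 0.0667], [0, 0, 0], 0.04],
    [[0, -0.2467, 0.0933], [0, 0, 0], 0.04],
    [[0, -0.3067, 0.12], [0, 0, 0], 0.04],
  ],
)

```text
time_s: 12.4
tool_pos: [0.5428, 0.0971, 0.2865]
eef_rot: [-3.123, -0.339, -0.001]
contact_force: [1.0, 0.4, -1.1]
finger_gap: 0.0401
grip_force: 0.0
```

Request:
send_path(
  rows=[
    [[0, -0.04, 0.0267], [0, 0, 0], 0.04],
    [[0, -0.0733, 0.0667], [0, 0, 0], 0.04],
    [[0, -0.0733, 0.1067], [0, 0, 0], 0.04],
    [[0, -0.0733, 0.1333], [0, 0, 0], 0.04],
    [[0, -0.0733, 0.1333], [0, 0, 0], 0.04],
  ],
)

```text
time_s: 12.9
tool_pos: [0.5307, 0.1491, 0.1843]
eef_rot: [3.123, 0.34, -0.006]
contact_force: [-0.1, 0.5, 0.6]
finger_gap: 0.0398
grip_force: 0.0
```

Request:
send_path(
  rows=[
    [[0, 0, 0], [0, 0, 0], 0.04],
    [[0, 0, 0], [0, 0, 0], 0.04],
  ],
)

```text
time_s: 13.1
tool_pos: [0.5328, 0.1483, 0.1888]
eef_rot: [-3.123, -0.337, -0.003]
contact_force: [0.1, 0.5, 0.4]
finger_gap: 0.0402
grip_force: 0.0
```

```bash
python3 -c "
from h import *
go((.533,.1505,.102),12.1)"
```

```text
d [ 0.0004 -0.0021  0.1056] rv [-0.     -0.0021  0.004 ]
```

Converted, 0.106 m / 0.75 = 0.1413, 0.095 m / 0.75 = 0.1267, 0.004 rad / 3.1416 = 0.0013.

Request:
send_path(
  rows=[
    [[0, -0.0027, 0.0333], [0, 0, 0.0013], 0.04],
    [[0, -0.0027, 0.0667], [0, 0, 0.0013], 0.04],
    [[0, -0.0027, 0.1], [0, 0, 0.0013], 0.04],
    [[0, -0.0027, 0.1267], [0, 0, 0.0013], 0.04],
    [[0, -0.0027, 0.1413], [0, 0, 0.0013], 0.04],
  ],
)

```text
time_s: 13.6
tool_pos: [0.5321, 0.1498, 0.0806]
eef_rot: [-3.124, -0.33, 0.0]
contact_force: [-0.1, 0.4, -1.2]
finger_gap: 0.0401
grip_force: 0.0
```

Request:
send_path(
  rows=[
    [[0, 0, 0], [0, 0, 0], 0.04],
    [[0, 0, 0], [0, 0, 0], 0.04],
  ],
)

```text
time_s: 13.8
tool_pos: [0.5327, 0.15, 0.0824]
eef_rot: [-3.124, -0.33, -0.002]
contact_force: [-0.5, 0.8, 0.7]
finger_gap: 0.04
grip_force: 0.0
```

Request:
send_path(
  rows=[
    [[0, 0, 0], [0, 0, 0], 0.02],
    [[0, 0, 0], [0, 0, 0], 0.01],
    [[0, 0, 0], [0, 0, 0], 0.005],
    [[0, 0, 0], [0, 0, 0], 0.005],
    [[0, 0, 0], [0, 0, 0], 0.005],
  ],
  force=20,
)

```text
time_s: 14.3
tool_pos: [0.5322, 0.1499, 0.0813]
eef_rot: [-3.124, -0.33, -0.0]
contact_force: [0.1, -0.3, 2.3]
finger_gap: 0.0139
grip_force: 20.0
```

```bash
python3 -c "
from h import *
go((.533,.1505,.102),12.1)"
```

```text
d [ 0.0009 -0.0004 -0.0019] rv [ 0.     -0.0002 -0.0004]
```

The rows are not in the units I measure in: shifts go in shares of 0.75 m and turns go in shares of 180 degrees. I convert before sending: -0.09 m / 0.75 = -0.12, -0.05 m / 0.75 = -0.0667.

Request:
send_path(
  rows=[
    [[0, 0, -0.0133], [0, 0, 0], 0.005],
    [[0, 0, -0.04], [0, 0, 0], 0.005],
    [[0, 0, -0.0667], [0, 0, 0], 0.005],
    [[0, 0, -0.0933], [0, 0, 0], 0.005],
    [[0, 0, -0.12], [0, 0, 0], 0.005],
  ],
  force=25,
)

```text
time_s: 14.8
tool_pos: [0.532, 0.1499, 0.1726]
eef_rot: [-3.124, -0.33, -0.0]
contact_force: [0.2, -0.7, -1.3]
finger_gap: 0.0141
grip_force: 25.0
```

Request:
send_path(
  rows=[
    [[0, 0, -0.0333], [0, 0, 0], 0.005],
    [[0, 0, -0.0667], [0, 0, 0], 0.005],
    [[0, 0, -0.1], [0, 0, 0], 0.005],
    [[0, 0, -0.1267], [0, 0, 0], 0.005],
    [[0, 0, -0.14], [0, 0, 0], 0.005],
  ],
)

```text
time_s: 15.3
tool_pos: [0.5323, 0.1499, 0.2787]
eef_rot: [-3.124, -0.33, -0.004]
contact_force: [0.2, 0.2, -2.0]
finger_gap: 0.0137
grip_force: 25.0
```

Request:
send_path(
  rows=[
    [[0, 0, 0], [0, 0, 0], 0.005],
    [[0, 0, 0], [0, 0, 0], 0.005],
  ],
)

```text
time_s: 15.5
tool_pos: [0.5319, 0.1498, 0.2753]
eef_rot: [3.124, 0.331, -0.001]
contact_force: [0.4, 0.0, -1.3]
finger_gap: 0.0136
grip_force: 25.0
```

```bash
python3 - <<'E'
from h import *
go((.5723,-.0488,.0188+.2763),12.1)
E
```

```text
d [-0.0021  0.2027 -0.001 ] rv [-0.      0.0009 -0.0004]
```

Converted, 0.11 m / 0.75 = 0.1467, 0.085 m / 0.75 = 0.1133.

Request:
send_path(
  rows=[
    [[0, 0.02, 0], [0, 0, 0], 0.005],
    [[0, 0.0467, 0], [0, 0, 0], 0.005],
    [[0, 0.08, 0], [0, 0, 0], 0.005],
    [[0, 0.1133, 0], [0, 0, 0], 0.005],
    [[0, 0.1467, 0], [0, 0, 0], 0.005],
  ],
)

```text
time_s: 16.0
tool_pos: [0.555, 0.0406, 0.275]
eef_rot: [3.124, 0.33, -0.002]
contact_force: [0.5, 0.1, -0.9]
finger_gap: 0.0139
grip_force: 25.0
```

Request:
send_path(
  rows=[
    [[-0.0013, 0.0333, 0], [0, 0, 0], 0.005],
    [[-0.0027, 0.0667, 0], [0, 0, 0], 0.005],
    [[-0.0027, 0.0933, 0], [0, 0, 0], 0.005],
    [[-0.0027, 0.1133, -0.0013], [0, 0, 0], 0.005],
    [[-0.0027, 0.124, -0.0013], [0, 0, 0], 0.005],
  ],
)

```text
time_s: 16.5
tool_pos: [0.5726, -0.0505, 0.2765]
eef_rot: [-3.124, -0.329, 0.001]
contact_force: [0.2, 0.3, -1.2]
finger_gap: 0.0135
grip_force: 25.0
```

Request:
send_path(
  rows=[
    [[0, 0, 0], [0, 0, 0], 0.005],
    [[0, 0, 0], [0, 0, 0], 0.005],
    [[0, 0, 0], [0, 0, 0], 0.005],
    [[0, 0, 0], [0, 0, 0], 0.005],
    [[0, 0, 0], [0, 0, 0], 0.005],
  ],
)

```text
time_s: 17.0
tool_pos: [0.5726, -0.0486, 0.2772]
eef_rot: [3.124, 0.331, 0.0]
contact_force: [-0.5, 0.2, -1.3]
finger_gap: 0.0137
grip_force: 25.0
```

```bash
python3 - <<'E'
from h import *
go((.5723,-.0488,.0188+.2763),12.1)
T,S=cam("top"),cam("side")
cv2.imwrite("pics/g.png",np.hstack([cv2.resize(c["img"][...,::-1][y:y+h,x:x+w],None,fx=f,fy=f,interpolation=2) for c,x,y,w,h,f in((T,150,130,200,250,2),(S,190,110,200,250,2))]))
E
```

```text
d [-0.0003  0.0001  0.0009] rv [ 0.     -0.0001  0.0002]
```

View pics/g.png

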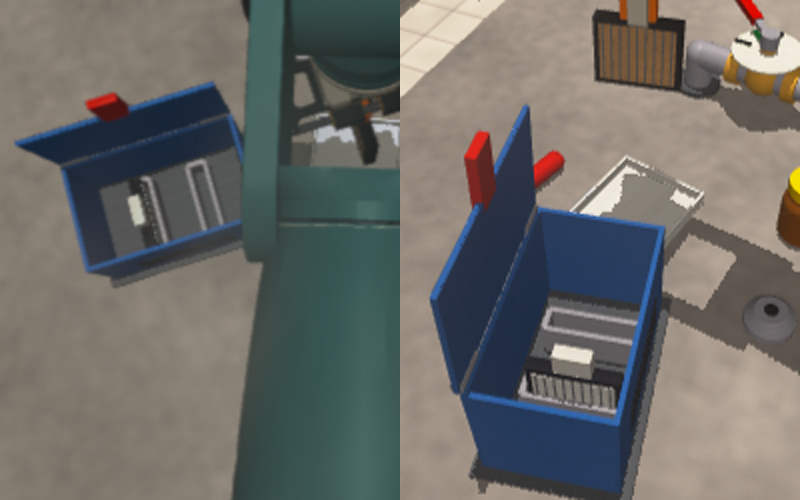

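The filter hangs upright over the tray, with its bottom corners at about (287.5,151.5) and (331.5,156) in the side view. The flap is upright and the white-tabbed plate is still in place. I'll do one numeric check before handing in.

```bash
python3 - <<'E'
from h import *
T,S=cam("top"),cam("side")
x=np.array([.977,.21,0]);y=np.array([-.21,.977,0]);c=np.array([.5726,-.0486,.2])
print([proj(S,c+s*.045*x+.007*y).round(1) for s in(1,-1)])
h=np.array([.5975,.2005,.135])
for a in(85,90,95):
    a=np.radians(a);tip=h-.179*(np.cos(a)*x)+np.array([0,0,.179*np.sin(a)])
    print(np.degrees(a),proj(S,tip+.015*y).round(1),proj(S,tip-.015*y).round(1),proj(T,tip+.015*y).round(1),proj(T,tip-.015*y).round(1))
for c_,ro in((S,(215,170,245,220)),(T,(185,170,220,195))):print(quad(blobs(c_,(0,150,60),(8,255,255),ro)[0]).tolist())
E
```

```text
[array([287.6, 150.8]), array([329.8, 156.5])]
85.0 [232. 190.] [239.  176.3] [195.1 187.8] [210.3 183.3]
90.0 [221.5 188.1] [228.9 174.5] [193.1 180.2] [208.3 175.7]
95.0 [211.2 186.9] [219.  173.3] [191.3 172.9] [206.4 168.4]
[[238.0, 214.0], [226.0, 212.0], [222.0, 187.0], [233.0, 167.0]]
[[216.0, 186.0], [203.0, 190.0], [189.0, 181.0], [206.0, 176.0]]
```

```bash
python3 -c "
from workcell import r
print(r.hand_in())"
```

```text
the job is handed in; nothing more can be done
None
```

The job is handed in after about 17 s of robot time: the valve lever measures about 45°, the flap stands upright, and the gripper holds the orange-tab filter still over the middle of the tray with its lower edge about 20 cm above the bench. The white-tabbed plate is still in its slot, and the arm did not go near the jar, screwdriver or gear.

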